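Seat the lens carrier in the magnifier's three-point mount

TASK

Pick up the black lens carrier (the one with the round lens and three steel ball feet) and gently seat it, lens up, in the three grooved posts of the white magnifier stand: narrow nose over the single post, broad tail over the pair. All three balls must bear in their grooves so that it sits level and cannot rock; then let go, and leave the other things on the table where they are.

Things in the scene. Friction and masses are not known exactly. Their poses are not given: they have to be found in the camera images.
- lens_carrier: Black frame with a round lens, on three steel balls of 14 mm diameter, about 0.26 kg. From above: broad part 60 mm wide (x -56 to +26 mm, straight sides y = +-30 mm), then a narrow nose 22 mm wide (to x = +59 mm). Origin on the centre line, level with the balls' undersides (on the table at the start); x to the nose, y left, z up. Frame from z = 14 to 24 mm, lens ring to 26.5 mm.
- grip (a point): Centre of the lens, 43 mm across, at x = -8, y = 0, z = 19 mm of the carrier, close to its centre of mass: grip the frame across its 60 mm wide straight sides here.
- mount: Fixed white magnifier stand: base 150 x 100 x 16 mm, three posts topped with V grooves. Origin: centre of the underside, on the table; x from the pair of posts to the single post, z up. Posts at (48, 0), (-44, 21), (-44, -21) mm, as the carrier's feet. The seated carrier's axes are parallel to the mount's, nose over the single post, its origin at (0, 0, 53.9) mm of the mount.
- filter_holder: Bystander: black square plate 70 x 70 x 12 mm with a square glass window and no feet; lies on the table near the carrier. Origin at the centre of its underside.
- petri_dish: Bystander: clear round dish, 90 mm across, 16 mm high. Origin at the centre of its underside.
- pen: Bystander: black marker pen, about 130 mm long and 12 mm thick, lying along its x. Origin at its underside.
- sample_cup: Bystander: clear open cup, 84 mm across, 85 mm high. Origin at the centre of its underside.
- slide_box: Bystander: open grey box with partitions, 100 x 180 x 35 mm. Origin at the centre of its underside.
- stain_bottle: Bystander: small amber bottle, 44 mm across, 85 mm high. Origin at the centre of its underside.
- foot_nose (a point): Centre of the carrier's nose ball foot.
- rest_nose (a point): Where the centre of the carrier's nose ball lies when it bears on both flanks of its groove in the mount (60.9 mm above the table).
- seat_nose: The V groove on the mount's single post; origin at the groove's bottom (z = 50 mm), the x and y axes parallel to the mount's. Greased polished steel, friction about 0.1, 24 mm long, flanks at 50 degrees, 18 mm between the lips, which are at z = 61 mm: a ball slides home from up to about 5 mm off.
- foot_left (a point): Centre of the carrier's left ball foot. (left of the pair under the tail)
- rest_left (a point): Where the centre of the carrier's left ball lies when it bears on both flanks of its groove in the mount (60.9 mm above the table).
- seat_left: The V groove on the mount's left post of the pair; origin at the groove's bottom (z = 50 mm), the x and y axes parallel to the mount's. Greased polished steel, friction about 0.1, 24 mm long, flanks at 50 degrees, 18 mm between the lips, which are at z = 61 mm: a ball slides home from up to about 5 mm off.
- foot_right (a point): Centre of the carrier's right ball foot. (right of the pair under the tail)
- rest_right (a point): Where the centre of the carrier's right ball lies when it bears on both flanks of its groove in the mount (60.9 mm above the table).
- seat_right: The V groove on the mount's right post of the pair; origin at the groove's bottom (z = 50 mm), the x and y axes parallel to the mount's. Greased polished steel, friction about 0.1, 24 mm long, flanks at 50 degrees, 18 mm between the lips, which are at z = 61 mm: a ball slides home from up to about 5 mm off.

How it is judged:
By the outcome, as a careful person would: the job done as asked, in the order asked, and still so for the second after the job is handed in, with the robot touching nothing.
It also fails if it takes over 45 s, if anything falls off the work surface, if the arm or the gripper's body presses on something with over 40 N, if the wrist force passes 120 N, or if a joint passes its speed limit or range.

ROBOT

A 6-joint arm with a two-finger parallel gripper is mounted at the origin on the work surface. World frame = base frame: x ahead of the robot, y to its left, z up, the work surface at z = 0. Lengths are in m, angles in rad, forces in N, time in s.
With the tool pointing down it reaches from about 0.425 to 0.95 m from the base axis. Payload 3.5 kg.
Tool frame: the origin (TCP) lies on the centre line of the jaws, within the pads' length; the fingertips stand 17 mm ahead of it and the grasp point (between the pads) lies 2 mm behind it; z points along the fingers, y is the line along which they close (so a half turn about z gives the same grasp; the last joint's range is limited). The gripper opens to 85 mm and grips with 20 to 120 N. Pads are 22 mm wide; open, the fingers measure 114 mm over their backs; the gripper's body (76 mm by 85 mm) begins 54 mm behind the grasp point. The pads swing forward as they close: fully open they stand 13 mm farther back than shut.
Start: joints at [1.128, 0.286, 1.577, -0, 1.279, -0.15], TCP at [0.195, 0.646, 0.248] pointing down, gripper open.
Joint ranges: [-2.77, 2.77], [-0.9, 2.22], [0.21, 2.48], [-1.53, 4.67], [0.24, 2.81], [-2.84, 2.84]. Speed limits (rad/s): [2.79, 2.79, 3.14, 3.14, 3.14, 3.14].

INTERFACE

Orientations are given as a unit quaternion [x, y, z, w].
In Python, from plant import ctrl gives the robot as it stands. The module is installed in compiled form; this text tells all that it offers.
- The arm moves only by the tool drive_tool, never from a script. Its argument "moves" is a list of rows, each a list of 3 entries, a list of its own where there are three numbers: the turn, a rotation vector about the tool's x, y, z in rad, then the shift along the tool's x, y, z in m, then the finger opening in m, from 0 to 0.0854. A call has 1 to 5 rows; each row shifts and turns the commanded pose from where the row before left it, along the tool's axes as they then stand; what a row does not reach is not made up. A row lasts 1/8 s, in which the tool goes at most 62.5 mm and 10.7 degrees, less where a joint would pass 70% of its speed; a pose out of reach is approached as far as the arm can. A call with a gripper value outside its range is refused whole. The fingers move at their own pace and stop on an object; "grip_force" is the grip in N (left out, the last holds). Time passes only in rows, so rows that do not move let the fingers close. It gives the time, the measured TCP pose, the force, the opening and the grip force at its end, in the units of the state.
- ctrl.get_state(): the state, without advancing time (a new reading comes with each control period).
- ctrl.read_camera(name): name is "scene" or "top" or "wrist"; returns a dict with "image" (480x640x3 uint8, red, green, blue), "fx", "fy", "cx", "cy" (pixels), "R" (3x3) and "t" (3): a world point X has camera coordinates R X + t. Camera axes: x right, y down, z forward; pixel columns grow to the right and rows downward; lengths in m; the calibration is good to about 2 mm. A picture is of the moment at which its call begins. There is no depth.
- ctrl.sign_off(): hands the job in; it is judged then, once.
The state is a dict: "time": time; "qpos": joint angles; "dq": joint speeds; "joint_efforts": joint torques, N m; "eef_pos": TCP position; "tcp_rot": TCP orientation; "contact_force": force on the tool from outside, world axes, zero at the start; "wrist_torque": the same for the moment, N m; "opening": opening from 0.0 (shut) to 1.0 (fully open); "finger_force": force on a finger pad.
Only numpy, scipy, OpenCV 4.12 (cv2) and the standard library are available. Lean on these libraries where they do the work, as an engineer would, in place of code of your own. Each camera call takes 0.05 s, during which the arm holds its last target. There are 200 camera calls.

## Working session

There is one attempt and no reset: what is moved stays moved. The work goes in short steps, Python scripts to look and compute and a tool call to move; the robot and the scene stay as the last step left them, time stands still between calls to the robot, and variables do not carry over. Pictures are saved under pics/ and viewed, at most 10 in all, crops included, and the job is handed in when it is done.

Besides the shell and the picture viewer there is one more tool, called after "Request:" in YAML: its name, and indented under it one key for each argument. drive_tool: Moves the arm, as the interface text tells. Its arguments: {"type":"object","properties":{"moves":{"type":"array","items":{"type":"array"}},"grip_force":{"type":"number"}},"required":["moves"]}

```bash
mkdir -p pics
python3 - <<'E'
from plant import ctrl
import cv2,pickle
d={}
for n in("scene","top","wrist"):
    c=ctrl.read_camera(n); d[n]=c; cv2.imwrite(f"pics/{n}0.png",c["image"][:,:,::-1])
    print(n,c["fx"],c["cx"],c["cy"],c["R"].round(3).tolist(),c["t"])
pickle.dump(d,open("c0.pkl","wb"))
s=ctrl.get_state();print(s["eef_pos"],s["tcp_rot"],s["opening"],s["time"])
E
```

```text
scene 593.6435744909127 318.7163728398591 241.0665513704799 [[-0.097, 0.995, 0.019], [0.611, 0.074, -0.788], [-0.786, -0.065, -0.615]] [ 0.14905949 -0.33102955  1.63964601]
top 463.8535965788083 323.64831744274017 237.68184407098272 [[0.008, -1.0, 0.017], [-0.998, -0.009, -0.061], [0.061, -0.016, -0.998]] [-0.08280729  0.60250913  0.90272402]
wrist 366.7493987284246 316.6363476099373 246.56513215166083 [[0.288, 0.958, -0.002], [0.905, -0.272, 0.326], [0.312, -0.096, -0.945]] [-0.67491245 -0.04332716  0.38045873]
[0.19457713 0.64584065 0.24722504] [ 1.45864539e-01  9.89304119e-01 -9.06733024e-04 -2.74460472e-04] 0.9995777360948747 0.15
```

View pics/top0.png

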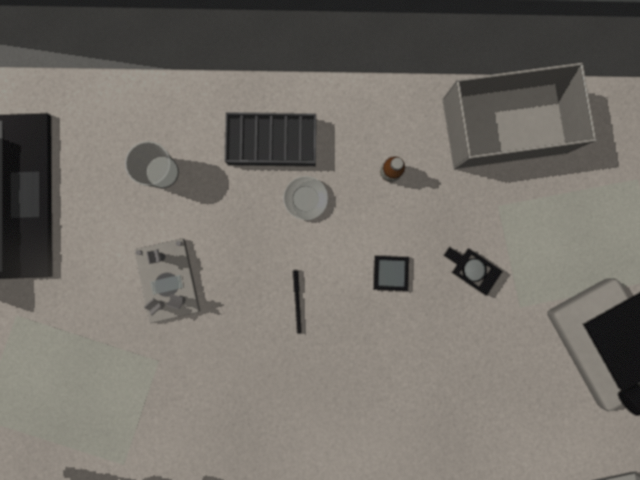

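View pics/scene0.png

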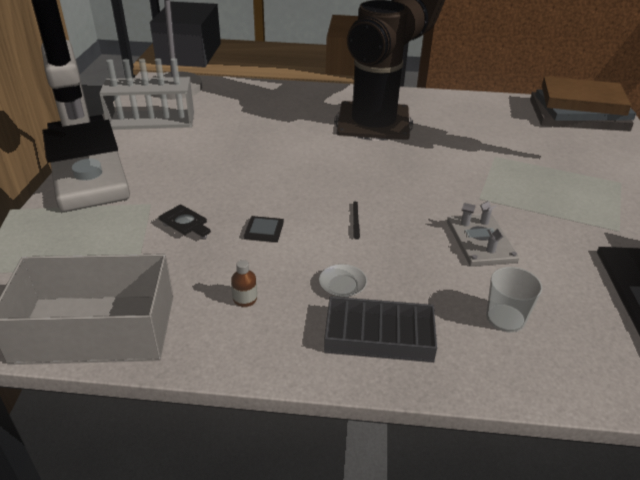

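The top view shows the carrier at (474,270) with its nose up-left, and the stand at (168,280) with its single post near (153,257) and the pair near (155,305) and (178,303). The filter holder is at (391,273). I'll enlarge both the carrier and the stand.

Run:
```python
import cv2,numpy as np
a=cv2.imread("pics/top0.png")
f=lambda im,x,y,w,h,s:cv2.convertScaleAbs(cv2.resize(im[y:y+h,x:x+w],None,fx=s,fy=s,interpolation=cv2.INTER_CUBIC),alpha=1.5)
m=f(a,120,230,100,100,4); c=f(a,435,235,100,100,4)
b=cv2.imread("pics/scene0.png"); 
m2=f(b,435,190,100,50*2,4)[:200*2]; 
cv2.imwrite("pics/z0.png",np.hstack([m,c]))
```

```text
(no output)
```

View pics/z0.png

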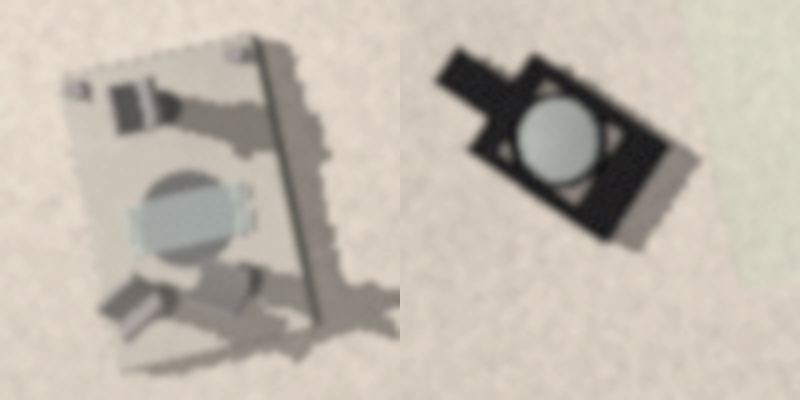

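The left half shows the stand: base top corners near (62,78), (252,38), (312,322) and (122,373), post heads near (133,105), (137,303) and (225,285). The right half shows the carrier with its lens at (560,139), body corners (535,55), (665,145), (608,242), (470,150), and nose tip (460,48) to (437,82).

```bash
cat > h.py <<'E'
import numpy as np,pickle,cv2
from scipy.optimize import least_squares
from scipy.spatial.transform import Rotation as Ro
def proj(c,X):
    p=np.atleast_2d(X)@np.array(c["R"]).T+c["t"]
    return np.c_[c["fx"]*p[:,0]/p[:,2]+c["cx"],c["fy"]*p[:,1]/p[:,2]+c["cy"]]
def place(q,P,z0=0):
    c,s=np.cos(q[2]),np.sin(q[2]); P=np.asarray(P,float)
    return np.c_[q[0]+c*P[:,0]-s*P[:,1],q[1]+s*P[:,0]+c*P[:,1],P[:,2]+z0]
def fit(c,P,uv,q0,z0=0):
    r=least_squares(lambda q:(proj(c,place(q,P,z0))-uv).ravel(),q0,loss="soft_l1",x_scale=[.01,.01,.1])
    return r.x,(proj(c,place(r.x,P,z0))-uv).round(1).tolist()
CAR=np.array([[-8,0,26.5],[26,30,24],[26,-30,24],[-56,-30,24],[-56,30,24],[59,11,24],[59,-11,24]])/1e3
MNT=np.array([[75,50,16],[75,-50,16],[-75,-50,16],[-75,50,16],[48,0,61],[-44,21,61],[-44,-21,61]])/1e3
E
python3 - <<'E'
from h import *
c=pickle.load(open("c0.pkl","rb"))["top"]
un=lambda z,x0,y0:(np.array(z)+.5)/4-.5+[x0,y0]
uc=un([[160,139],[70,150],[135,55],[265,145],[208,242],[37,82],[60,48]],435,235)
um=un([[62,78],[252,38],[312,322],[122,373],[133,105],[137,303],[225,285]],120,230)
print(fit(c,CAR,uc,[.5,-.3,1.]))
print(fit(c,MNT,um,[.5,.3,.2]))
E
```

```text
(array([ 0.54660637, -0.37000413,  0.98161377]), [[0.3, 0.3], [-0.2, 0.4], [0.0, -0.9], [2.0, -0.1], [-0.1, 0.8], [-0.6, 0.1], [-0.3, -0.6]])
(array([0.51750903, 0.23079545, 0.24989539]), [[-1.6, -0.2], [0.5, -2.3], [2.5, 0.7], [0.1, 0.3], [0.6, -0.3], [-0.7, 0.8], [-0.6, -0.2]])
```

Request:
drive_tool:
  moves:
    - [[0,0,0],[-0.042,-0.032,0],0.085]
    - [[0,0,0],[-0.042,-0.032,0],0.085]
    - [[0,0,0],[-0.042,-0.032,0],0.085]
    - [[0,0,0],[-0.042,-0.032,0],0.085]
    - [[0,0,0],[-0.042,-0.032,0],0.085]
  grip_force: 40

```text
time: 0.78
eef_pos: [0.3503, 0.4309, 0.248]
tcp_rot: [0.146, 0.989, -0.0, -0.0]
contact_force: [0.7, 0.7, -0.1]
opening: 0.994
finger_force: 0.0
```

Request:
drive_tool:
  moves:
    - [[0,0,0],[-0.042,-0.032,0],0.085]
    - [[0,0,0],[-0.042,-0.032,0],0.085]
    - [[0,0,0],[-0.042,-0.032,0],0.085]
    - [[0,0,0],[-0.042,-0.032,0],0.085]
    - [[0,0,0],[-0.042,-0.032,0],0.085]

```text
time: 1.4
eef_pos: [0.5051, 0.2171, 0.2481]
tcp_rot: [0.146, 0.989, 0.0, -0.0]
contact_force: [-0.3, 0.3, 1.2]
opening: 0.994
finger_force: 0.0
```

```bash
cat >> h.py <<'E'
def snap(name,fn):
    from plant import ctrl
    c=ctrl.read_camera(name); pickle.dump(c,open(fn+".pkl","wb")); cv2.imwrite(f"pics/{fn}.png",cv2.convertScaleAbs(c["image"][:,:,::-1],alpha=1.4)); return c
def goto(pos,ang):
    """world delta and tool-frame shift (current axes), turn about tool z to bring tool y to ang"""
    from plant import ctrl
    s=ctrl.get_state(); M=Ro.from_quat(s["tcp_rot"]).as_matrix(); a=np.arctan2(M[1,1],M[0,1])
    d=np.array(pos)-s["eef_pos"]
    T=Ro.from_rotvec([0,0,ang-np.pi/2]).as_matrix()@np.diag([-1,1,-1])
    print("t",s["time"],"pos",s["eef_pos"].round(4),"yang",a.round(4),"shift",(M.T@d).round(4),"turn",Ro.from_matrix(M.T@T).as_rotvec().round(4),"shift in goal axes",(T.T@d).round(4),"F",np.round(s["contact_force"],1),"q",np.round(s["qpos"],2),"op",round(s["opening"],3))
E
python3 - <<'E'
from h import *
snap("wrist","w1"); goto([.542,-.3767,.15],-.589)
E
```

```text
t 1.45 pos [0.5085 0.2125 0.2482] yang 1.274 shift [-0.204  -0.5534  0.1006] turn [1.400e-03 5.400e-03 1.863e+00] shift in goal axes [-0.4713  0.3552  0.0982] F [ 1.9 -2.5 -0.3] q [ 0.21  0.01  1.88 -0.    1.24 -1.06] op 0.995
```

View pics/w1.png

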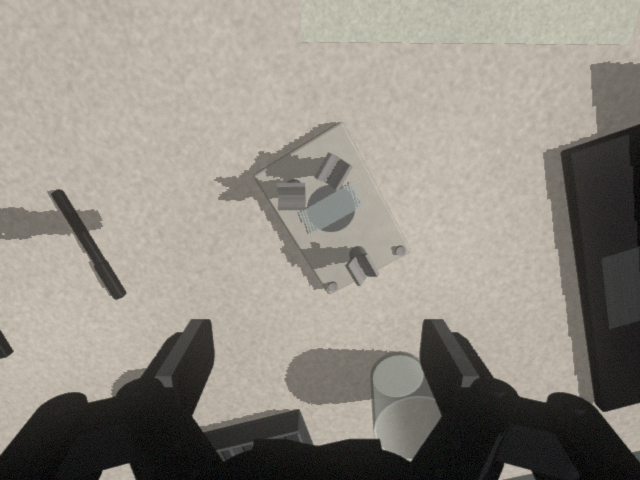

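The wrist view shows the stand at about (330,205), with the nose post at (362,266), the left post at (333,168) and the right post at (292,194). I'll zoom in on it.

Run:
```python
import cv2
a=cv2.imread("pics/w1.png")[110:310,240:440]
cv2.imwrite("pics/z1.png",cv2.resize(a,(600,600),interpolation=cv2.INTER_CUBIC))
```

```text
(no output)
```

View pics/z1.png

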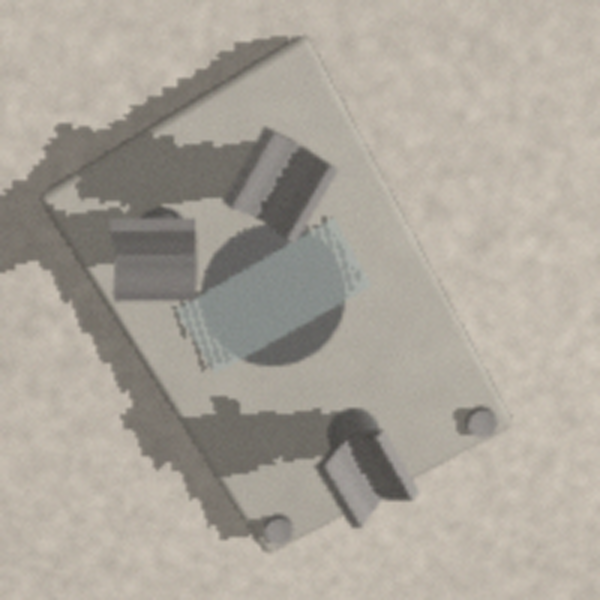

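The zoom shows head centres at left (281,184), right (155,258) and nose (368,480). The base corners are (303,40), (47,190), (268,550) and (510,425).

Run:
```python
from h import *
c=pickle.load(open("w1.pkl","rb"))
uv=(np.array([[510,425],[268,550],[47,190],[303,40],[368,480],[281,184],[155,258]])+.5)/3-.5+[240,110]
print(fit(c,MNT,uv,[.5175,.23,.25]))
c=snap("wrist","w1b")   # now at rest
print(fit(c,MNT,uv+0,[.5175,.23,.25]),np.abs(c["image"].astype(int)-pickle.load(open("w1.pkl","rb"))["image"]).mean())
print(proj(c,[[.51,.23,.016]])-proj(pickle.load(open("w1.pkl","rb")),[[.51,.23,.016]]))
```

```text
(array([0.51604871, 0.23375894, 0.23341723]), [[2.4, 0.1], [-0.8, 2.1], [-3.7, 0.9], [1.7, -4.1], [0.1, 0.1], [0.1, -0.2], [-0.4, -0.1]])
(array([0.52006431, 0.22835639, 0.22914695]), [[2.6, 0.0], [-0.8, 1.9], [-3.6, 0.8], [1.9, -4.2], [-0.0, 0.1], [0.1, -0.1], [-0.4, -0.0]]) 5.432112630208334
[[ 4.18622814 -5.43906245]]
```

Run:
```python
from h import *
g=[cv2.cvtColor(pickle.load(open(f+".pkl","rb"))["image"],cv2.COLOR_RGB2GRAY) for f in("w1","w1b")]
c=pickle.load(open("w1b.pkl","rb"))
uv=(np.array([[510,425],[268,550],[47,190],[303,40],[368,480],[281,184],[155,258]])+.5)/3-.5+[240,110]
p,st,e=cv2.calcOpticalFlowPyrLK(g[0],g[1],uv.astype(np.float32)[:,None],None,winSize=(25,25))
p=p[:,0]; print((p-uv).round(1).tolist())
print(fit(c,MNT[4:],p[4:],[.5175,.23,.25]),fit(c,MNT[:4],p[:4],[.5175,.23,.25]))
goto([.542,-.3767,.15],-.589)
```

```text
[[4.6, -5.5], [4.2, -4.8], [3.7, -5.5], [4.0, -6.2], [4.6, -5.5], [4.6, -6.3], [4.3, -6.1]]
(array([0.51616318, 0.23370368, 0.23270628]), [[0.1, 0.2], [0.2, -0.2], [-0.3, 0.1]]) (array([0.51564435, 0.2333313 , 0.23442164]), [[2.1, -0.1], [-1.2, 2.0], [-4.2, 0.7], [1.2, -4.6]])
t 1.5 pos [0.5068 0.215  0.2481] yang 1.2724 shift [-0.2075 -0.5551  0.0989] turn [1.0000e-04 1.7000e-03 1.8614e+00] shift in goal axes [-0.4724  0.358   0.0981] F [ 0.2 -0.2  0.4] q [ 0.22  0.01  1.88 -0.    1.24 -1.05] op 0.994
```

Request:
drive_tool:
  moves:
    - [[0,0,0],[-0.021,-0.0555,0.005],0.085]
    - [[0,0,0],[-0.021,-0.0555,0.005],0.085]
    - [[0,0,0],[-0.021,-0.0555,0.005],0.085]
    - [[0,0,0],[-0.021,-0.0555,0.005],0.085]
    - [[0,0,0],[-0.021,-0.0555,0.005],0.085]

```text
time: 2.12
eef_pos: [0.5247, -0.0782, 0.2231]
tcp_rot: [0.146, 0.989, 0.0, 0.0]
contact_force: [1.4, -1.0, 0.2]
opening: 0.997
finger_force: 0.0
```

Request:
drive_tool:
  moves:
    - [[0,0,0],[-0.021,-0.0555,0.005],0.085]
    - [[0,0,0],[-0.021,-0.0555,0.005],0.085]
    - [[0,0,0],[-0.021,-0.0555,0.005],0.085]
    - [[0,0,0],[-0.021,-0.0555,0.005],0.085]
    - [[0,0,0],[-0.021,-0.0555,0.005],0.085]

```text
time: 2.75
eef_pos: [0.5457, -0.3742, 0.1979]
tcp_rot: [0.146, 0.989, 0.0, -0.0]
contact_force: [0.9, -0.1, 0.5]
opening: 0.997
finger_force: 0.0
```

Request:
drive_tool:
  moves:
    - [[0,0,0.186],[0,0,0],0.085]
    - [[0,0,0.186],[0,0,0],0.085]
    - [[0,0,0.186],[0,0,0],0.085]
    - [[0,0,0.186],[0,0,0],0.085]
    - [[0,0,0.186],[0,0,0],0.085]

```text
time: 3.38
eef_pos: [0.5457, -0.3722, 0.1978]
tcp_rot: [0.576, 0.817, 0.0, -0.001]
contact_force: [-0.3, -0.1, 0.6]
opening: 0.994
finger_force: 0.0
```

Request:
drive_tool:
  moves:
    - [[0,0,0.186],[0,0,0],0.085]
    - [[0,0,0.186],[0,0,0],0.085]
    - [[0,0,0.186],[0,0,0],0.085]
    - [[0,0,0.186],[0,0,0],0.085]
    - [[0,0,0.186],[0,0,0],0.085]

```text
time: 4.0
eef_pos: [0.5457, -0.3722, 0.1979]
tcp_rot: [0.882, 0.472, 0.0, -0.001]
contact_force: [0.4, 0.1, 1.3]
opening: 0.994
finger_force: 0.0
```

Request:
drive_tool:
  moves:
    - [[0,0,0],[0,0,0],0.085]
    - [[0,0,0],[0,0,0],0.085]

```text
time: 4.25
eef_pos: [0.5456, -0.3728, 0.1981]
tcp_rot: [0.88, 0.476, -0.0, -0.0]
contact_force: [-0.7, -0.6, 0.0]
opening: 0.995
finger_force: 0.0
```

Run:
```python
from h import *
snap("wrist","w2"); goto([.542,-.3767,.022],-.589)
```

```text
t 4.3 pos [ 0.5455 -0.3729  0.1982] yang -0.5795 shift [-0.0052 -0.0008  0.1762] turn [-0.0004 -0.0002  0.0095] shift in goal axes [-0.0051 -0.0008  0.1762] F [0.1 0.2 0.4] q [-0.75  0.3   1.66  0.    1.19 -0.17] op 0.996
```

View pics/w2.png

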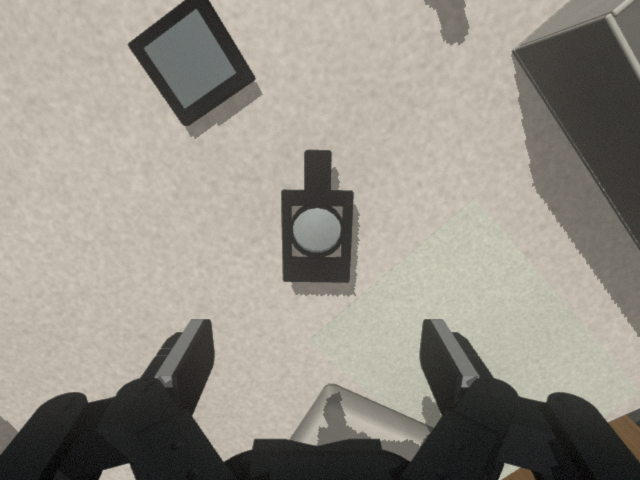

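The carrier is centred, with its lens at (317,230), nose tip at (306..331,151), front corners at (281,191) and (353,191), and tail at (283..352,281). The fingers straddle it.

Run:
```python
from h import *
c=pickle.load(open("w2.pkl","rb"))
uv=np.array([[317,230],[281.5,190.5],[353,190.5],[352,281],[283,281],[305.5,151],[331,151]])
q,r=fit(c,CAR,uv,[.5466,-.37,.98]); print(q,r)
g=place(q,[[-.008,0,0]])[0]
goto([g[0],g[1],.022],q[2]-np.pi/2)
```

```text
[ 0.54907136 -0.3695453   0.98986666] [[0.4, 1.2], [-0.5, -0.0], [1.1, 0.2], [-1.2, 1.0], [0.6, 0.8], [-1.7, -2.0], [0.6, -1.9]]
t 4.3 pos [ 0.5455 -0.3729  0.1982] yang -0.5795 shift [-0.0033  0.0012  0.1762] turn [-0.0004 -0.0002  0.0014] shift in goal axes [-0.0033  0.0011  0.1762] F [0.1 0.2 0.4] q [-0.75  0.3   1.66  0.    1.19 -0.17] op 0.996
```

Request:
drive_tool:
  moves:
    - [[0,0,0.0015],[-0.003,0.001,0.05],0.085]
    - [[0,0,0],[0,0,0.05],0.085]
    - [[0,0,0],[0,0,0.045],0.085]
    - [[0,0,0],[0,0,0.02],0.085]
    - [[0,0,0],[0,0,0.01],0.085]

```text
time: 4.92
eef_pos: [0.5447, -0.3763, 0.0227]
tcp_rot: [0.88, 0.474, -0.0, -0.0]
contact_force: [-0.2, -0.9, 0.3]
opening: 0.996
finger_force: 0.0
```

Request:
drive_tool:
  moves:
    - [[0,0,0],[0,0,0],0.07]
    - [[0,0,0],[0,0,0],0.065]
    - [[0,0,0],[0,0,0],0.06]
    - [[0,0,0],[0,0,0],0.05]
    - [[0,0,0],[0,0,0],0.05]
  grip_force: 40

```text
time: 5.55
eef_pos: [0.5458, -0.3774, 0.0255]
tcp_rot: [0.881, 0.474, 0.001, 0.002]
contact_force: [-0.2, -0.5, 5.9]
opening: 0.686
finger_force: 43.2
```

Request:
drive_tool:
  moves:
    - [[0,0,0],[0,0,0],0.05]
    - [[0,0,0],[0,0,0],0.05]

```text
time: 5.8
eef_pos: [0.5458, -0.3774, 0.0255]
tcp_rot: [0.881, 0.474, 0.001, 0.002]
contact_force: [0.3, 0.5, 6.5]
opening: 0.692
finger_force: 43.2
```

Request:
drive_tool:
  moves:
    - [[0,0,0],[0,0,-0.01],0.05]
    - [[0,0,0],[0,0,-0.03],0.05]
    - [[0,0,0],[0,0,-0.05],0.05]
    - [[0,0,0],[0,0,-0.05],0.05]
    - [[0,0,0],[0,0,-0.02],0.05]

```text
time: 6.42
eef_pos: [0.5455, -0.3771, 0.1869]
tcp_rot: [0.881, 0.474, 0.001, 0.002]
contact_force: [0.6, -0.9, -2.0]
opening: 0.689
finger_force: 44.1
```

Request:
drive_tool:
  moves:
    - [[0,0,0],[0,0,0],0.05]
    - [[0,0,0],[0,0,0],0.05]

```text
time: 6.68
eef_pos: [0.5433, -0.3752, 0.1799]
tcp_rot: [0.881, 0.474, -0.001, -0.003]
contact_force: [0.8, 0.3, -3.0]
opening: 0.687
finger_force: 44.1
```

Run:
```python
from h import *
snap("wrist","w3"); goto([.5084,.2318,.13],.2333-np.pi/2)
```

```text
t 6.725 pos [ 0.5433 -0.3752  0.1796] yang -0.5835 shift [ 0.4873 -0.3632  0.0523] turn [-0.0061  0.0013  0.7539] shift in goal axes [ 0.1064 -0.5986  0.0496] F [-0.2  0.  -2.4] q [-0.76  0.32  1.67 -0.    1.16 -0.17] op 0.691
```

View pics/w3.png

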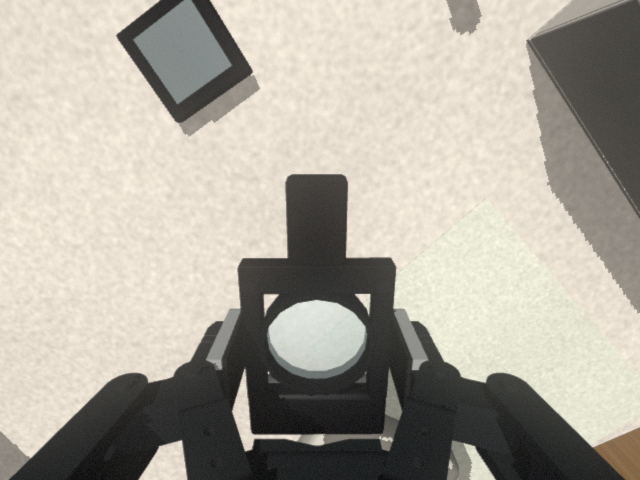

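The carrier is held across its sides, nose up in the image, with the nose tip at (287..348,176) and the lens at (317,338). I'll zoom in to get its pose in the tool.

Run:
```python
from h import *
a=pickle.load(open("w3.pkl","rb"))["image"][165:445,220:420,::-1]
a=np.clip(255*(a/255.)**.5*1.2,0,255).astype(np.uint8)
a=cv2.resize(a,None,fx=4,fy=4,interpolation=cv2.INTER_CUBIC)
cv2.imwrite("pics/z3.png",np.hstack([a[:560,:400][:, :],a[:560,400:],])[:560]) 
b=np.hstack([cv2.resize(a[:560],(400,280)),cv2.resize(a[560:],(400,280))])
cv2.imwrite("pics/z3.png",np.hstack([a[320:560,:][:, :800]]) if 0 else cv2.resize(a,(800,1120))[:600])
```

```text
(no output)
```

View pics/z3.png

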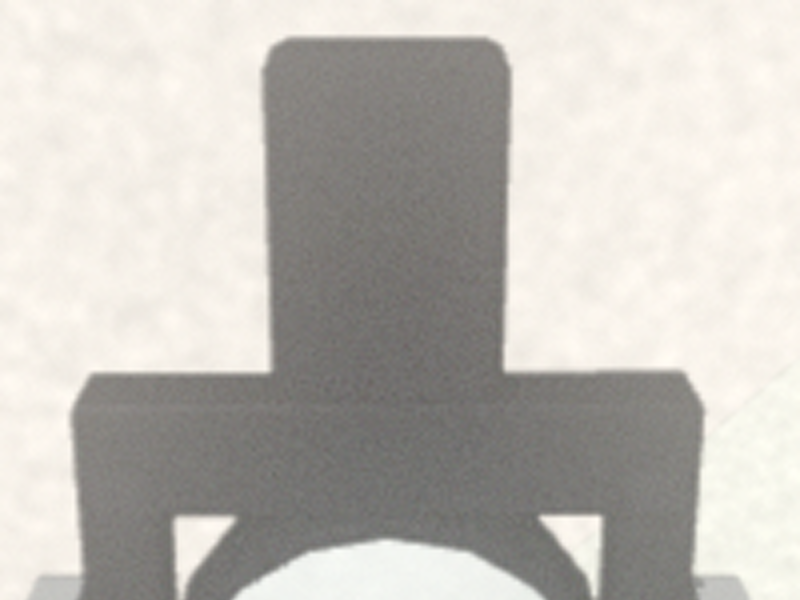

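Zoomed, the front top edge runs (73,410) to (704,410) and its bottom edge (92,374) to (684,372). The nose sides are at x = 262 and 511 near the tip. From these I fit the full 6-DoF pose in the tool.

```bash
cat > p.py <<'E'
from h import *
c=pickle.load(open("w3.pkl","rb"))
from plant import ctrl
s=ctrl.get_state(); M=Ro.from_quat(s["tcp_rot"]).as_matrix(); p0=s["eef_pos"]
z=lambda u,v:((u+.5)/4-.5+220,(v+.5)/4-.5+165)
P=np.array([[26,30,24],[26,-30,24],[26,30,14],[26,-30,14],[-56,30,24],[-56,-30,24],[52,11,24],[52,-11,24]])/1e3
uv=np.array([z(73,410),z(704,410),z(92,374),z(684,372),(249,433),(385,433),z(262,0),z(511,0)])
w=np.ones((8,2)); w[6:,1]=0; w[4:6]=.6
B=np.diag([1,-1,-1.])  # carrier in tool: x nose=tool x, z up=-tool z
def X(q,P): return (P@B.T@Ro.from_rotvec(q[3:]).as_matrix().T+q[:3])@M.T+p0
def res(q): return np.r_[((proj(c,X(q,P))-uv)*w).ravel(), q[3:]*[5,20,5]]
r=least_squares(res,[.008,0,.019,0,0,0],x_scale=[.01]*3+[.1]*3)
q=r.x; print("origin in tool",q[:3].round(4),"rot",q[3:].round(4)); print(r.fun.round(1))
r0=least_squares(lambda t:res(np.r_[t[:3],0,0,t[3]]),[.008,0,.019,0]); print("level",r0.x.round(4),r0.fun.round(1))
print("M",Ro.from_matrix(M).as_quat().round(4))
E
python3 p.py
```

```text
origin in tool [0.0066 0.0007 0.0275] rot [-0.0037  0.0118 -0.0034]
[-0.3  0.2  0.  -0.   0.  -0.4  0.1 -0.1  1.3  0.3 -1.2  0.3  0.3  0.
 -0.1  0.  -0.   0.2 -0. ]
level [ 0.0063  0.0007  0.0278 -0.0029] [-0.  -0.  -0.3 -0.4  0.2 -0.3 -0.3 -0.2  1.1  1.  -1.1  0.8  0.6  0.
 -0.2  0.   0.   0.  -0. ]
M [ 0.8806  0.4738 -0.001  -0.0029]
```

Request:
drive_tool:
  moves:
    - [[0,0,0],[0.02,-0.015,0],0.05]
    - [[0,0,0],[0.04,-0.03,0],0.05]
    - [[0,0,0],[0.044,-0.033,0],0.05]
    - [[0,0,0],[0.044,-0.033,0],0.05]
    - [[0,0,0],[0.044,-0.033,0],0.05]

```text
time: 7.35
eef_pos: [0.5288, -0.1347, 0.1808]
tcp_rot: [0.881, 0.474, -0.001, -0.002]
contact_force: [1.1, 0.3, -2.0]
opening: 0.687
finger_force: 44.1
```

Request:
drive_tool:
  moves:
    - [[0,0,0],[0.044,-0.033,0],0.05]
    - [[0,0,0],[0.044,-0.033,0],0.05]
    - [[0,0,0],[0.044,-0.033,0],0.05]
    - [[0,0,0],[0.044,-0.033,0],0.05]
    - [[0,0,0],[0.044,-0.033,0],0.05]

```text
time: 7.98
eef_pos: [0.5122, 0.1393, 0.1811]
tcp_rot: [0.881, 0.474, -0.002, -0.001]
contact_force: [0.0, -0.0, -2.2]
opening: 0.69
finger_force: 44.1
```

Request:
drive_tool:
  moves:
    - [[0,0,0],[0.044,-0.033,0],0.05]
    - [[0,0,0],[0.03,-0.022,0],0.05]
    - [[0,0,0.12],[0,0,0],0.05]
    - [[0,0,0.15],[0,0,0],0.05]
    - [[0,0,0.16],[0,0,0],0.05]

```text
time: 8.6
eef_pos: [0.5072, 0.2297, 0.1806]
tcp_rot: [0.962, 0.273, -0.002, -0.0]
contact_force: [0.3, 1.0, -2.9]
opening: 0.693
finger_force: 44.1
```

Request:
drive_tool:
  moves:
    - [[0,0,0.16],[0,0,0],0.05]
    - [[0,0,0.12],[0,0,0],0.05]
    - [[0,0,0.045],[0,0,0],0.05]
    - [[0,0,0],[0,0,0],0.05]
    - [[0,0,0],[0,0,0],0.05]

```text
time: 9.22
eef_pos: [0.508, 0.2296, 0.182]
tcp_rot: [0.993, 0.116, -0.001, 0.0]
contact_force: [-0.2, 0.9, -2.3]
opening: 0.686
finger_force: 44.1
```

Run:
```python
from h import *
goto([.5095,.2328,.13],.2303-np.pi/2)
```

```text
t 9.225 pos [0.508  0.2296 0.182 ] yang -1.3378 shift [ 0.0023 -0.0028  0.052 ] turn [0.     0.0023 0.0027] shift in goal axes [ 0.0022 -0.0028  0.052 ] F [-0.2  0.9 -2.3] q [ 0.24  0.09  1.92 -0.    1.12  1.58] op 0.686
```

Request:
drive_tool:
  moves:
    - [[0,0,0.003],[0.0022,-0.0028,0.02],0.05]
    - [[0,0,0],[0,0,0.02],0.05]
    - [[0,0,0],[0,0,0.01],0.05]
    - [[0,0,0],[0,0,0],0.05]
    - [[0,0,0],[0,0,0],0.05]

```text
time: 9.85
eef_pos: [0.5106, 0.2331, 0.1338]
tcp_rot: [0.993, 0.114, 0.001, -0.0]
contact_force: [0.1, 0.0, -3.0]
opening: 0.687
finger_force: 44.1
```

Run:
```python
from h import *
c=snap("wrist","w4"); goto([.5095,.2328,.084],.2303-np.pi/2)
m=[.516,.2336,.2333]
print(proj(c,place(m,MNT)).round(0).tolist())
print(proj(c,place(m,CAR,.104)).round(0).tolist())
a=cv2.imread("pics/w4.png")
cv2.imwrite("pics/z4.png",cv2.resize(a[60:360,160:480],(800,750))[:600])
```

```text
t 9.9 pos [0.5108 0.2331 0.1342] yang -1.3415 shift [-0.0014  0.0001  0.0502] turn [-0.     -0.0017 -0.001 ] shift in goal axes [-0.0013  0.      0.0502] F [-0.3  0.1 -2.6] q [ 0.25  0.16  1.95 -0.    1.03  1.59] op 0.687
[[239.0, 129.0], [397.0, 128.0], [384.0, 334.0], [253.0, 335.0], [318.0, 183.0], [285.0, 331.0], [352.0, 331.0]]
[[319.0, 347.0], [242.0, 268.0], [397.0, 267.0], [385.0, 433.0], [254.0, 433.0], [288.0, 182.0], [350.0, 182.0]]
```

View pics/z4.png

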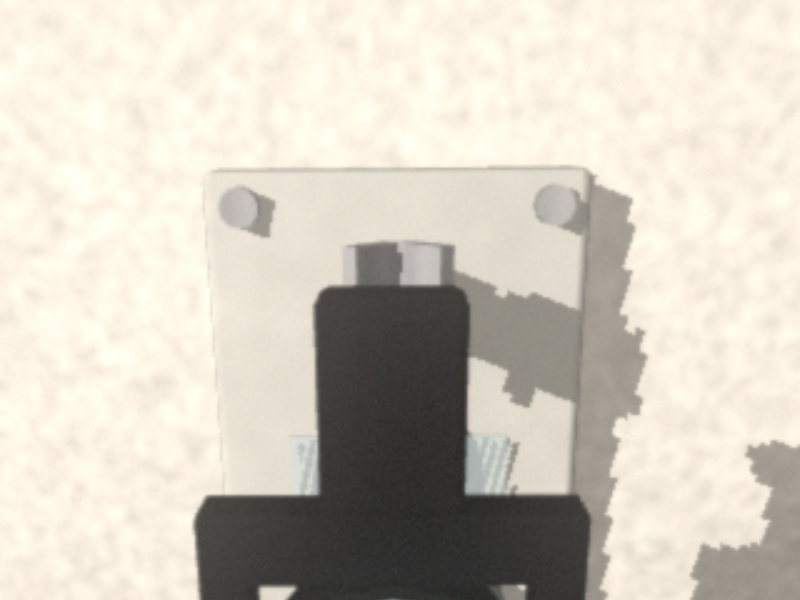

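The nose groove's valley is at image u≈320 (zoom 401) and the carrier nose is centred at u≈317, so I need about 1.3 mm toward tool +y. The encoders say about 1.2 mm back in x. I'll correct both and descend.

Request:
drive_tool:
  moves:
    - [[0,0,0],[-0.0012,0.0013,0.01],0.05]
    - [[0,0,0],[0,0,0.015],0.05]
    - [[0,0,0],[0,0,0.01],0.05]
    - [[0,0,0],[0,0,0.006],0.05]
    - [[0,0,0],[0,0,0.003],0.05]

```text
time: 10.52
eef_pos: [0.509, 0.2314, 0.0886]
tcp_rot: [0.993, 0.114, -0.0, 0.0]
contact_force: [0.1, 0.1, -1.4]
opening: 0.687
finger_force: 44.1
```

Request:
drive_tool:
  moves:
    - [[0,0,0],[0,0,0],0.05]
    - [[0,0,0],[0,0,0],0.05]

```text
time: 10.78
eef_pos: [0.5096, 0.2316, 0.0898]
tcp_rot: [0.993, 0.114, 0.0, -0.0]
contact_force: [-0.1, -0.3, -2.8]
opening: 0.685
finger_force: 44.1
```

Run:
```python
from h import *
goto([.5092,.2315,.0804],.2303-np.pi/2)
```

```text
t 10.775 pos [0.5096 0.2316 0.0898] yang -1.3414 shift [-0.0004 -0.      0.0094] turn [-0.     -0.001  -0.0009] shift in goal axes [-0.0004 -0.      0.0094] F [-0.1 -0.3 -2.8] q [ 0.25  0.22  1.97 -0.    0.95  1.59] op 0.685
```

Request:
drive_tool:
  moves:
    - [[0,0,0],[0,0,0.003],0.05]
    - [[0,0,0],[0,0,0.002],0.05]
    - [[0,0,0],[0,0,0.001],0.05]
    - [[0,0,0],[0,0,0],0.05]
    - [[0,0,0],[0,0,0],0.05]

```text
time: 11.4
eef_pos: [0.5093, 0.2315, 0.0834]
tcp_rot: [0.993, 0.114, 0.0, -0.0]
contact_force: [0.4, 0.0, -1.7]
opening: 0.685
finger_force: 44.1
```

Request:
drive_tool:
  moves:
    - [[0,0,0],[0,0,0.001],0.05]
    - [[0,0,0],[0,0,0],0.05]
    - [[0,0,0],[0,0,0],0.05]

```text
time: 11.78
eef_pos: [0.5092, 0.2315, 0.0823]
tcp_rot: [0.993, 0.114, -0.0, 0.0]
contact_force: [-0.1, 0.5, -2.1]
opening: 0.683
finger_force: 44.1
```

Request:
drive_tool:
  moves:
    - [[0,0,0],[0,0,0.001],0.05]
    - [[0,0,0],[0,0,0],0.05]
    - [[0,0,0],[0,0,0],0.05]

```text
time: 12.15
eef_pos: [0.5092, 0.2314, 0.0813]
tcp_rot: [0.993, 0.114, -0.0, 0.0]
contact_force: [0.3, -0.0, -2.4]
opening: 0.689
finger_force: 44.1
```

Run:
```python
from plant import ctrl
s=ctrl.get_state();print(s["contact_force"],s["wrist_torque"],s["eef_pos"])
```

```text
[ 0.3123877  -0.00954259 -2.38721762] [ 0.02462892 -0.03195223 -0.00872245] [0.50921532 0.23143512 0.08130361]
```

Request:
drive_tool:
  moves:
    - [[0,0,0],[0,0,0.001],0.05]
    - [[0,0,0],[0,0,0],0.05]
    - [[0,0,0],[0,0,0],0.05]

```text
time: 12.52
eef_pos: [0.5093, 0.2314, 0.0804]
tcp_rot: [0.993, 0.114, 0.0, 0.0]
contact_force: [0.1, -0.6, -2.8]
opening: 0.689
finger_force: 44.1
```

Request:
drive_tool:
  moves:
    - [[0,0,0],[0,0,0.0005],0.05]
    - [[0,0,0],[0,0,0],0.05]
    - [[0,0,0],[0,0,0],0.05]

```text
time: 12.9
eef_pos: [0.5094, 0.2314, 0.08]
tcp_rot: [0.993, 0.114, 0.0, 0.0]
contact_force: [0.5, -0.3, -2.2]
opening: 0.689
finger_force: 44.1
```

Request:
drive_tool:
  moves:
    - [[0,0,0],[0,0,0.0006],0.05]
    - [[0,0,0],[0,0,0],0.05]
    - [[0,0,0],[0,0,0],0.05]

```text
time: 13.28
eef_pos: [0.5095, 0.2314, 0.0796]
tcp_rot: [0.993, 0.115, 0.0, 0.0]
contact_force: [-0.5, -1.8, 1.0]
opening: 0.687
finger_force: 44.4
```

Request:
drive_tool:
  moves:
    - [[0,0,0],[0,0,0.0005],0.05]
    - [[0,0,0],[0,0,0],0.05]
    - [[0,0,0],[0,0,0],0.05]

```text
time: 13.65
eef_pos: [0.5096, 0.2314, 0.0794]
tcp_rot: [0.993, 0.115, 0.0, 0.0]
contact_force: [-0.3, -1.7, 4.5]
opening: 0.689
finger_force: 44.9
```

Request:
drive_tool:
  moves:
    - [[0,0,0],[0,0,0],0.055]
    - [[0,0,0],[0,0,0],0.058]
    - [[0,0,0],[0,0,0],0.06]
    - [[0,0,0],[0,0,0],0.062]
    - [[0,0,0],[0,0,0],0.066]
  grip_force: 20

```text
time: 14.28
eef_pos: [0.5085, 0.2316, 0.0779]
tcp_rot: [0.993, 0.114, -0.001, -0.0]
contact_force: [-0.1, 0.6, -0.1]
opening: 0.774
finger_force: 0.0
```

Request:
drive_tool:
  moves:
    - [[0,0,0],[0,0,0],0.072]
    - [[0,0,0],[0,0,0],0.08]
    - [[0,0,0],[0,0,0],0.085]
    - [[0,0,0],[0,0,0],0.085]
    - [[0,0,0],[0,0,0],0.085]

```text
time: 14.9
eef_pos: [0.5092, 0.2314, 0.0787]
tcp_rot: [0.993, 0.114, 0.0, -0.0]
contact_force: [0.5, 0.1, 0.4]
opening: 0.995
finger_force: 0.0
```

Request:
drive_tool:
  moves:
    - [[0,0,0],[0,0,-0.01],0.085]
    - [[0,0,0],[0,0,-0.03],0.085]
    - [[0,0,0],[0,0,-0.05],0.085]
    - [[0,0,0],[0,0,-0.04],0.085]
    - [[0,0,0],[0,0,0],0.085]

```text
time: 15.52
eef_pos: [0.5118, 0.2322, 0.2144]
tcp_rot: [0.993, 0.114, 0.005, -0.001]
contact_force: [-0.0, 0.6, 0.3]
opening: 0.993
finger_force: 0.0
```

Run:
```python
from h import *
c=snap("wrist","w5"); m=[.516,.2336,.2333]; goto([.5,.23,.2],-1.34)
print(proj(c,place(m,CAR,.0539)).round(0).tolist())
a=cv2.imread("pics/w5.png"); d=snap("scene","s5"); b=cv2.imread("pics/s5.png")[170:290,420:540]
cv2.imwrite("pics/z5.png",np.hstack([cv2.resize(a[80:360,210:430],(440,560)),cv2.resize(b,(360,360)).repeat(1,0)[:0] if 0 else cv2.copyMakeBorder(cv2.resize(b,(360,360)),0,200,0,0,0)]))
```

```text
t 15.575 pos [0.5103 0.2317 0.2115] yang -1.3415 shift [-0.0105 -0.0007  0.0115] turn [-0.0001 -0.0051 -0.0015] shift in goal axes [-0.0105 -0.0007  0.0115] F [-0.4 -0.1 -0.2] q [ 0.25  0.07  1.9  -0.    1.17  1.59] op 0.993
[[317.0, 247.0], [275.0, 202.0], [358.0, 202.0], [354.0, 303.0], [279.0, 304.0], [300.0, 155.0], [332.0, 155.0]]
```

View pics/z5.png

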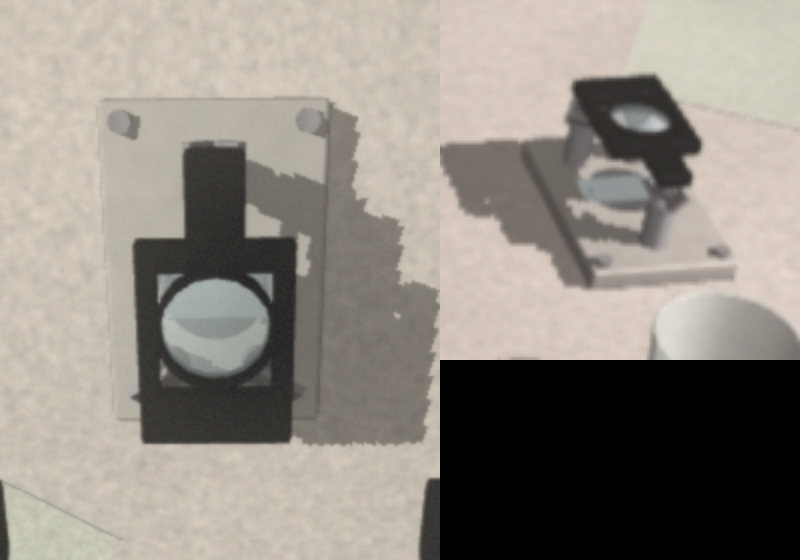

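The carrier is on the posts with its edges parallel to the base. The nose is at u 302–333, the front corners at (277,200) and (358,200), and the tail at (281..356,301). All of this is within 2 px of the predicted seated pose, and contact came at the expected seated height, so I'm handing in.

```bash
python3 -c "
from plant import ctrl
print(ctrl.sign_off())"
```

```text
the job is handed in; nothing more can be done
None
```

The lens carrier is on the stand's three posts, lens up and nose over the single post, released and handed in at about 15.6 s; contact height and the camera view (within 2 px) match the fully seated pose, though I did not test it for rocking.

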